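# Index the drilling jig's swing arm over the wheel

### The arm

A 7-joint arm with a two-finger parallel gripper is mounted at the origin on the work surface. World frame = base frame: x ahead of the robot, y to its left, z up, the work surface at z = 0. Lengths are in m, angles in rad, forces in N, time in s.
With the tool pointing down it reaches from about 0.4 to 0.85 m from the base axis. Payload 6.9 kg.
Tool frame: the origin (TCP) lies between the finger pads; the fingertips stand 19 mm ahead of it and the grasp point (between the pads) is the TCP (arm.tcp_to_tips is the distance from the TCP to the fingertips, in m); z points along the fingers, y is the direction in which the jaws open and shut (so a half turn about z gives the same grasp; the last joint's range is limited). The gripper opens to 85 mm and grips with 20 to 120 N. Pads are 22 mm wide; open, the fingers measure 114 mm over their backs; the gripper's body (76 mm by 85 mm) begins 54 mm behind the grasp point. The pads swing forward as they close: fully open they stand 13 mm farther back than shut.
Start: joints at [1.31, 0.507, -0.238, 1.5, 0.126, 1.149, -0.155], TCP at [0.224, -0.584, 0.226] pointing down, gripper open.
Joint ranges: [-3.08, 3.08], [-0.24, 2.05], [-1.43, 1.35], [0, 2.5], [-1.52, 4.66], [0.17, 1.96], [-2.89, 2.89]. Speed limits (rad/s): [2.39, 2.39, 3.14, 3.14, 3.14, 3.14, 3.14].

### API

Orientations are given as a rotation vector (axis times angle).
In Python, from rig import arm gives the robot as it stands.
- The arm moves only by the tool carry_out, never from a script. Its argument "plan" is a list of rows, each a list of 7 numbers: the shift along the world's x, y, z in m, then the turn, a rotation vector about the world's x, y, z in degrees, then the opening, from 0 (shut) to 1 (fully open). In form: [[tx, ty, tz, rx, ry, rz, gripper], ...]. A call has 1 to 20 rows; each row is the pose to reach, as a shift and turn from the pose commanded when the call began; what a row does not reach only later rows make up. A row lasts 1/8 s, in which the tool goes at most 62.5 mm and 10.7 degrees, less where a joint would pass 70% of its speed; a pose out of reach is approached as far as the arm can. A call with a gripper value outside its range is refused whole. The fingers move at their own pace and stop on an object; "squeeze" is the grip in N (left out, the last holds). Time passes only in rows, so rows that repeat a pose let the fingers close. It gives the time, the measured TCP pose, the force and the opening at its end, in the units of the state.
- arm.get_state(): the state, without advancing time (a new reading comes with each control period).
- arm.grab_frame(name): name is "side" or "top"; returns the picture (384x512x3 uint8, red, green, blue); there is no depth.
- arm.camera_model(name): a dict with "intrinsics" (3x3 intrinsics, pixels), "camera_from_world" (4x4, takes a point from world to camera coordinates). Camera axes: x right, y up, looking along -z (the intrinsics and any distortion apply to the point x, -y, -z); pixel columns grow to the right and rows downward; lengths in m; the calibration is good to about 2 mm. A picture is of the moment at which its call begins. camera_model takes no time and is no camera call.
- arm.job_done(): hands the job in, once; it reports no verdict.
Trained networks look in the newest picture that a camera, given by its name, has taken for a name from the list of things; names that differ only in an ending like _2 or _b are one class to them, and where a whole thing is asked for, a point or a joint stands for the part that bears it (a point fixed in the world has none). Each returns a list of dicts, best first, with "confidence" (0 to 1); they miss things now and then, are a little off and sometimes report something else, mostly with a low value. They report only what shows in the picture. A call takes as long as a camera call. They do not tell look-alikes from the thing itself.
- arm.spot_in(camera, thing): "point" ([x, y, z] in m, in world coordinates, good to about 4 mm: the middle of the surface that is visible of it).
- arm.masks_of(camera, thing): "pixels" (384x512 bool, what is visible of it).
The state is a dict: "time": time; "joint_pos": joint angles; "joint_vel": joint speeds; "effort": joint torques, N m; "eef_pos": TCP position; "tool_rot": TCP orientation; "ft_force": force on the tool from outside, world axes, zero at the start; "wrist_torque": the same for the moment, N m; "grip_width": opening from 0.0 (shut) to 1.0 (fully open).
Only numpy, scipy, OpenCV 4.12 (cv2) and the standard library are available. Lean on these libraries where they do the work, as an engineer would, in place of code of your own. Each camera call takes 0.05 s, during which the arm holds its last target.

### The job

The swing arm of the drilling jig is parked at its middle hole, between a wheel blank and an angle bracket that sit in the two nests of the jig. Hook a fingertip under the pull ring, lift the spring index pin, swing the arm just one hole so that its drill guide stands over the wheel, and let the pin drop fully home in that hole. Do not grip the ring and leave everything else where it is; finish clear of everything.

Things in the scene. Friction and masses are not known exactly. Their poses are not given: they have to be found in the camera images.
- jig: Grey drilling jig fixed to the table: deck 330 x 450 mm, 12 mm thick. Origin on the arm's vertical pivot axis at table level, z up; the deck reaches from 290 mm on the robot's side of the pivot (jig -x) to 40 mm beyond it. Two nests, 170 mm from the pivot, at jig x = -157 mm, y = +66 and -66 mm, each with three dowels 8 mm tall.
- pivot (a point): Point on the arm's vertical pivot axis, 70 mm above the table (a hub cap rises 13 mm higher). A raised aluminium arc, 40 mm wide, top 48 mm above the table, stands 240 mm from the pivot, with five 13 mm index holes 0.40 rad (96 mm) apart, at swing joint values -0.8, -0.4, 0, 0.4, 0.8.
- swing (a joint): Arm angle about its pivot, rad, positive anticlockwise from above; 0 at the middle hole (arm along the jig's -x, towards the robot), limits +-0.88. Aluminium bar 40 mm wide, top 70 mm above the table, reaching 260 mm from the pivot. Light friction (0.15 N m); stays where left, but cannot turn while the pin is in a hole.
- guide (a point): Centre of the lower end of the drill guide, a steel bush 28 mm in diameter standing through the arm 170 mm from the pivot, from 46 to 89 mm above the table. It passes 9 mm above the top of the wheel.
- pin (a joint): Lift of the index pin, m: 0 fully down in a hole, 0.022 at the upper stop. Clear of the hole above 0.012; rests at about 0.012 on the arc if let go between holes. The spring pulls it down with 4 N at 0, 7 N at the top. The 10 mm pin has a round end: it drops in and centres itself if released within 4 mm (0.015 rad) of a hole.
- ring: Upright oval steel pull ring fixed on the pin, 5 mm wire, plane across the arm (one looks through it along the arm to the pivot). Opening 55 mm wide, 42 mm high. Origin: wire centre at its lowest point, on the pin axis, 240 mm from the pivot, 107 mm above the table with pin down; x along the arm to the pivot, z up. Below it a 24 mm barrel up to 96 mm, 17 mm collar to 105 mm.
- ring_top (a point): Centre of the wire at the top of the ring, 154 mm above the table with the pin down; the underside to hook is 2.5 mm lower.
- wheel: Loose aluminium wheel blank in one of the two nests, like a shallow round cup, 58 mm in diameter, 25 mm tall; origin at the centre of its underside, on the deck 12 mm above the table. The arm is to stand over it.
- bracket: Loose aluminium angle bracket in the other nest, foot 44 x 36 mm, 30 mm tall; origin at the centre of its underside.
- oil: Loose small white bottle standing on the jig's deck beside the pivot, 44 mm in diameter, 85 mm tall; leave alone.
- key: Loose T-shaped steel chuck key lying on the deck on the other side of the pivot, 70 mm long, 10 mm thick; leave alone.
- wheel_b: Spare wheel blank on the table to the left, 58 mm in diameter, 25 mm tall; leave alone.
- wheel_c: Another spare wheel blank on the table to the left; leave alone.
- bracket_b: Spare angle bracket on the table to the right, 44 x 36 x 30 mm; leave alone.
- driver: Screwdriver lying on the table to the right; leave alone.
- tape: Roll of tape, 90 mm in diameter, 24 mm tall, on the table to the left; leave alone.
Not all that is in view belongs to the job. What is shaped like the wheel but pink or red is not meant.

How it is judged:
On the way, in this order (a step that is already met when the one before it is completed fails the run):
1. the index pin is lifted clear of its hole (value of joint pin above 0.012 m), for 0.1 s.
2. the pin is home again in the hole that puts the guide over the wheel (value of joint pin below 0.002 m and horizontal distance between guide and wheel below 0.01 m), for 0.2 s.
At the end, for the whole second after the job is handed in: The pin is fully down (within 2 mm) in the hole next to the middle one on the wheel's side, the guide stands within 10 mm of the wheel's centre seen from above, the arm is at rest, and wheel and bracket are still in their nests (all of step 2 and (value of joint swing between 0.385 and 0.415 rad or value of joint swing between -0.415 and -0.385 rad) and velocity of joint swing between -0.02 and 0.02 rad/s and distance of each of wheel, bracket from where it was at the start of the episode below 0.008 m); the robot touches nothing.
It fails at once if the ring is gripped or forced (more than 30 N from the fingers) (contact force between the fingers and ring above 30 N).
It fails at once if the arm is swung past the next hole (value of joint swing above 0.56 rad or value of joint swing below -0.56 rad).
It fails at once if the wheel or the bracket is pushed out of its nest, lifted or carried (distance of any of wheel, bracket from where it was at the start of the episode above 0.012 m).
It fails at once if a bystander is disturbed (distance of any of oil, key, wheel_b, wheel_c, bracket_b, driver, tape from where it was at the start of the episode above 0.02 m).
It also fails if it takes over 38 s, if anything falls off the work surface, if the arm or the gripper's body presses on something with over 40 N, if the wrist force passes 120 N, or if a joint passes its speed limit or range.

## Working session

There is one attempt and no reset: what is moved stays moved. The work goes in short steps, Python scripts to look and compute and a tool call to move; the robot and the scene stay as the last step left them, time stands still between calls to the robot, and variables do not carry over. Pictures are saved under pics/ and viewed, and the job is handed in when it is done.

Besides the shell and the picture viewer there is one more tool, called after "Call:" as a command line: name --pt "numbers of a row" for each row, then --argument value for the rest. carry_out: Moves the arm, as the interface text tells. Its arguments: {"type":"object","properties":{"plan":{"type":"array","items":{"type":"array","items":{"type":"number"}}},"squeeze":{"type":"number"}},"required":["plan"]}

```bash
ls; mkdir -p pics
cat > h.py <<'E'
import numpy as np,cv2
from rig import arm
def P(cam,p):
    m=arm.camera_model(cam);T=np.array(m["camera_from_world"]);K=np.array(m["intrinsics"])
    c=T[:3,:3]@np.array(p)+T[:3,3];q=K@np.array([c[0],-c[1],-c[2]]);return q[:2]/q[2]
def ray(cam,uv,z):
    m=arm.camera_model(cam);T=np.array(m["camera_from_world"]);K=np.array(m["intrinsics"])
    d=np.linalg.inv(K)@np.array([uv[0],uv[1],1.]);d=np.array([d[0],-d[1],-d[2]])
    R=T[:3,:3];o=-R.T@T[:3,3];w=R.T@d;return o+w*(z-o[2])/w[2]
def save(cam,n,img=None):
    im=arm.grab_frame(cam) if img is None else img
    cv2.imwrite('pics/'+n,im[:,:,::-1]);return im
E
python3 - <<'E'
from h import *
print(arm.get_state()); print({k:arm.camera_model('top')[k] for k in arm.camera_model('top')},arm.camera_model('side'))
for c in('top','side'):
    save(c,c+'0.png')
    for t in('pivot','guide','ring','ring_top','wheel','bracket','oil','jig'):
        if c=='side' and t in('oil','jig','bracket'):continue
        print(c,t,[(np.round(d['point'],4).tolist(),round(d['confidence'],2)) for d in arm.spot_in(c,t)][:4])
E
```

```text
pics
{'time': 0.0, 'joint_pos': array([ 1.3104892 ,  0.50836112, -0.23751446,  1.50113643,  0.12571445,
        1.14890559, -0.15481527]), 'joint_vel': array([ 0.00150301,  0.00048292, -0.00035712,  0.00134106,  0.0003864 ,
        0.0020553 ,  0.00026133]), 'effort': array([-6.72799597e-04, -6.20602512e+01, -2.18643486e+00, -2.49656940e+01,
        1.28302988e-02,  1.18908918e-02,  1.74800675e-05]), 'eef_pos': array([ 0.22329687, -0.58319768,  0.22561363]), 'tool_rot': array([-3.08744041e+00, -5.71085396e-01,  5.97380809e-04]), 'ft_force': array([ 0.19413627, -0.06193181,  0.17309139]), 'wrist_torque': array([ 0.01142301, -0.03433716,  0.00702734]), 'grip_width': 0.9987625831484148}
{'intrinsics': array([[472.35219664,   0.        , 258.42724951],
       [  0.        , 472.35219664, 189.43572218],
       [  0.        ,   0.        ,   1.        ]]), 'camera_from_world': array([[ 0.01010985, -0.99979355,  0.01762544, -0.01796386],
       [ 0.98966371,  0.0125259 ,  0.14285951, -0.54916035],
       [-0.14305079,  0.01599897,  0.98958603, -1.48673613],
       [ 0.        ,  0.        ,
[... 691 characters left out ...]
[([0.3072, 0.3308, 0.0105], 0.85), ([0.5859, 0.1506, 0.0237], 0.83), ([0.4696, 0.449, 0.0101], 0.78), ([0.3937, 0.1174, 0.0122], 0.77)]
top bracket [([0.6158, 0.0714, 0.0112], 0.74), ([0.6386, -0.4503, 0.0054], 0.61), ([0.5866, 0.0167, 0.0188], 0.42)]
top oil [([0.6668, 0.2561, 0.0682], 0.53)]
top jig [([0.6152, 0.0764, 0.012], 0.75)]
side pivot [([0.5967, 0.1218, 0.0103], 0.62)]
side guide [([0.6104, 0.0887, 0.0712], 0.81)]
side ring [([0.3471, 0.4975, 0.0202], 0.71), ([0.5051, 0.0849, 0.1321], 0.58)]
side ring_top [([0.5028, 0.0868, 0.1356], 0.46)]
side wheel [([0.3461, 0.0333, 0.0123], 0.86), ([0.3867, 0.115, 0.012], 0.73), ([0.3066, 0.3351, 0.0167], 0.7), ([0.3806, 0.2834, 0.014], 0.67)]
```

View pics/top0.png

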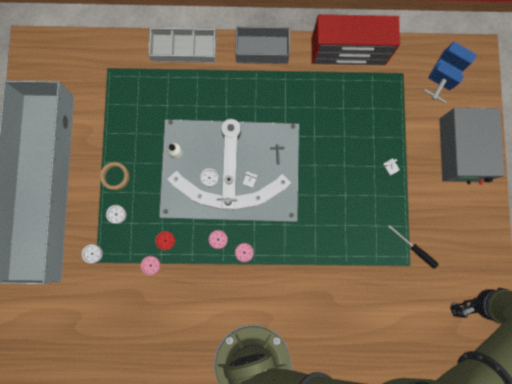

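View pics/side0.png

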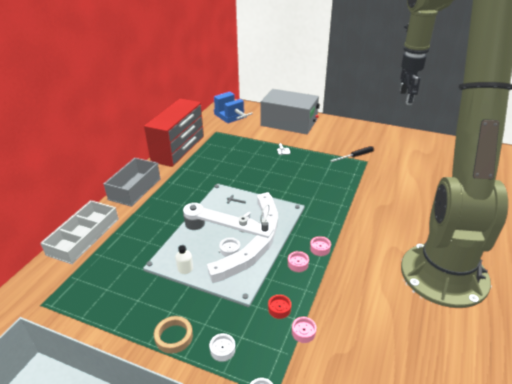

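The top view shows the arm with its pivot at about (231,127) and the ring at about (228,202). The white wheel is left of the arm at (209,177) and the bracket right of it at (250,180). I'll fit the jig pose next.

Run:
```python
from h import *
im=save('top','t1.png'); c=im[105:230,150:310]; save('top','t1z.png',cv2.resize(c,None,fx=4.8,fy=4.8,interpolation=cv2.INTER_CUBIC))
im=save('side','s1.png'); c=im[180:305,140:310]; save('side','s1z.png',cv2.resize(c,None,fx=4.7,fy=4.7,interpolation=cv2.INTER_CUBIC))
# initial guess
pv=ray('top',(231,127.5),.083);print('pivot',pv)
```

```text
pivot [0.74191126 0.07866383 0.083     ]
```

View pics/t1z.png

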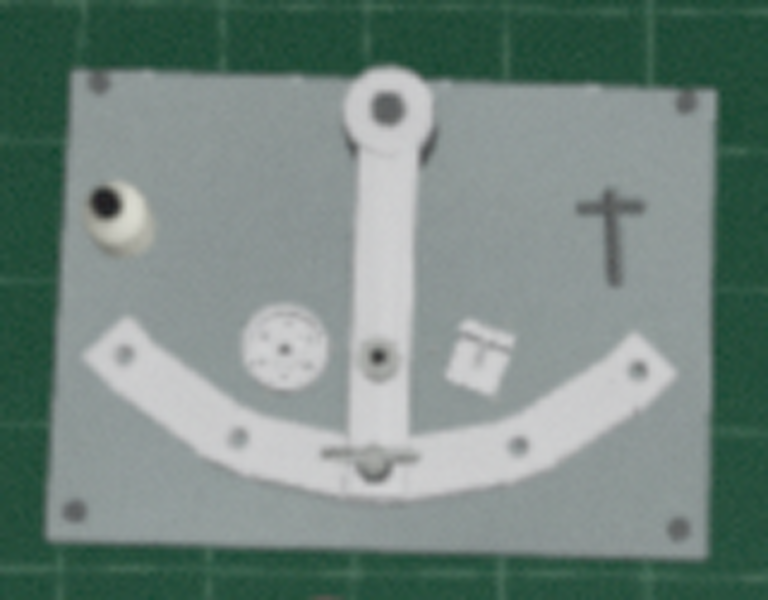

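View pics/s1z.png

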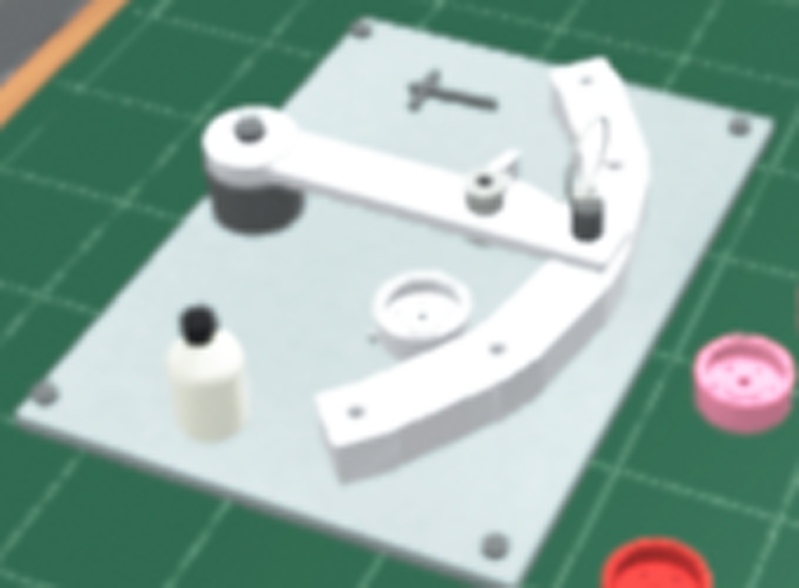

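```bash
cat > fit.py <<'E'
from h import *
from scipy.optimize import least_squares
def a(s,r,z): return [-np.cos(s)*r,-np.sin(s)*r,z]
top=[((125,354),a(-.8,.24,.048)),((238,437),a(-.4,.24,.048)),((518,445),a(.4,.24,.048)),((638,370),a(.8,.24,.048)),((388,108),[0,0,.083]),((377,357),a(0,.17,.089)),
((72,70),[.04,.225,.012]),((717,90),[.04,-.225,.012]),((709,557),[-.29,-.225,.012]),((47,541),[-.29,.225,.012])]
side=[((587,80),a(.8,.24,.048)),((615,165),a(.4,.24,.048)),((497,348),a(-.4,.24,.048)),((356,411),a(-.8,.24,.048)),((249,130),[0,0,.083]),((485,181),a(0,.17,.089))]
D=[('top',(np.array(u)+.5)/4.8-.5+[150,105],p) for u,p in top]+[('side',(np.array(u)+.5)/4.7-.5+[140,180],p) for u,p in side]
def w(x,p):
    c,s=np.cos(x[2]),np.sin(x[2]);return [x[0]+c*p[0]-s*p[1],x[1]+s*p[0]+c*p[1],p[2]]
f=lambda x,cams=('top','side'):np.concatenate([P(c,w(x,p))-u for c,u,p in D if c in cams])
for cams in(('top',),('side',),('top','side')):
    r=least_squares(lambda x:f(x,cams),[.74,.08,0],loss='soft_l1');print(cams,r.x,np.round(f(r.x,cams),1).reshape(-1,2).tolist())
X=r.x
for n,p in(('pin0',a(0,.24,.107)),('ringtop0',a(0,.24,.154)),('ringtop-.4',a(-.4,.24,.154)),('guide-.4',a(-.4,.17,.046)),('nest',[-.157,.066,.037])):
    print(n,np.round(w(X,p),4),np.round(P('top',w(X,p)),1),np.round(P('side',w(X,p)),1))
E
python3 fit.py
python3 - <<'E'
from h import *
from scipy.spatial.transform import Rotation as R
s=arm.get_state();print(R.from_rotvec(s['tool_rot']).as_matrix().round(3),arm.tcp_to_tips,[k for k in dir(arm) if k[0]!='_'])
E
```

```text
('top',) [ 0.74435619  0.08035447 -0.01603689] [[-0.1, 0.2], [0.1, 0.3], [0.2, 0.2], [0.0, -0.0], [0.0, -0.4], [0.4, -0.1], [-0.0, -0.2], [-0.3, -0.3], [-0.1, 0.4], [-0.3, -0.1]]
('side',) [ 0.74479741  0.08052629 -0.01537936] [[-0.2, 0.0], [0.1, -0.0], [0.2, 0.2], [0.0, 0.3], [-0.1, -1.2], [-0.1, 0.2]]
('top', 'side') [ 0.74453625  0.08042058 -0.0159305 ] [[-0.1, 0.2], [0.1, 0.2], [0.2, 0.2], [0.0, -0.1], [0.0, -0.4], [0.4, -0.1], [-0.0, -0.3], [-0.3, -0.4], [-0.1, 0.3], [-0.4, -0.1], [-0.1, 0.0], [0.2, 0.0], [0.3, 0.2], [0.1, 0.3], [0.0, -1.2], [-0.1, 0.2]]
pin0 [0.5046 0.0842 0.107 ] [227.4 200.3] [264.8 219.5]
ringtop0 [0.5046 0.0842 0.154 ] [226.7 198.4] [264.8 206.6]
ringtop-.4 [0.525  0.1774 0.154 ] [195.5 191.2] [244.6 225.1]
guide-.4 [0.589  0.1491 0.046 ] [208.7 176.3] [229.3 242.1]
nest [0.5886 0.1489 0.037 ] [209.  176.9] [229.6 244.4]
[[ 0.934  0.358 -0.   ]
 [ 0.358 -0.934  0.   ]
 [ 0.    -0.    -1.   ]] 0.019 ['Unreachable', 'camera_model', 'get_state', 'grab_frame', 'job_done', 'masks_of', 'spot_in', 'tcp_to_tips']
```

```bash
cat > plan.py <<'E'
from h import *
from scipy.spatial.transform import Rotation as Ro
X=[.74453625,.08042058,-.0159305]
def pose(sw,past,dz,alpha=35,h=.032,tip=.019):
    """tool pose with lower finger's centreline through ring centre (+dz), tip 'past' beyond ring plane"""
    yaw=X[2]+sw; a=np.radians(alpha)
    Rz=Ro.from_euler('z',yaw).as_matrix()
    u=Rz@[-np.cos(a),0,-np.sin(a)]; n=Rz@[-np.sin(a),0,np.cos(a)]
    C=np.array([X[0],X[1],0])+Rz@[-.24,0,.1305+dz]
    R=np.column_stack([np.cross(-n,u),-n,u])
    return C+(past-tip)*u+h*n, R
def delta(p,R,p0,R0): return np.round((p-p0)*1000,1),np.round(np.degrees(Ro.from_matrix(R@R0.T).as_rotvec()),1)
def cur():
    s=arm.get_state();return s['eef_pos'],Ro.from_rotvec(s['tool_rot']).as_matrix()
E
python3 - <<'E'
from plan import *
p0,R0=cur(); p,R=pose(0,-.06,.12); print(p,R.round(2)); print(delta(p,R,p0,R0))
E
```

```text
[0.55091939 0.08350525 0.3220254 ] [[ 0.02  0.57 -0.82]
 [ 1.   -0.01  0.01]
 [-0.   -0.82 -0.57]]
(array([327.4, 667.1,  95.5]), array([33.3, 47.6, 62.6]))
```

Call:
carry_out --pt "0.01 0.02 0.06 0 0 0 0.6" --pt "0.03 0.07 0.1 3 4 6 0.6" --pt "0.06 0.12 0.12 6 9 12 0.6" --pt "0.085 0.175 0.13 9 13 17 0.6" --pt "0.11 0.23 0.13 12 17 22 0.6" --pt "0.14 0.285 0.13 14 21 27 0.6" --pt "0.165 0.34 0.13 17 25 32 0.6" --pt "0.195 0.395 0.13 20 28 37 0.6" --pt "0.22 0.45 0.13 22 32 42 0.6" --pt "0.25 0.505 0.12 25 36 47 0.6" --pt "0.275 0.56 0.11 28 40 52 0.6" --pt "0.3 0.615 0.1 30 43 57 0.6" --pt "0.327 0.667 0.095 33.3 47.6 62.6 0.6" --pt "0.327 0.667 0.095 33.3 47.6 62.6 0.6" --pt "0.327 0.667 0.095 33.3 47.6 62.6 0.6" --pt "0.327 0.667 0.095 33.3 47.6 62.6 0.6"

```text
time: 2.85
eef_pos: [0.4964, 0.0086, 0.3764]
tool_rot: [-2.026, -1.769, 0.444]
ft_force: [1.8, -0.9, -1.4]
grip_width: 0.599
```

Run:
```python
from plan import *
p0,R0=cur(); p,R=pose(0,-.06,.12); print(delta(p,R,p0,R0)); s=arm.get_state();print(s['joint_pos'].round(2),s['grip_width'],s['time'])
a=save('side','s2.png')[130:330,130:430];cv2.imwrite('pics/s2z.png',cv2.resize(a,None,fx=2.66,fy=2.66,interpolation=cv2.INTER_CUBIC)[:,:,::-1])
save('top','t2.png')
```

```text
(array([ 54.5,  75. , -54.4]), array([ 0.3, 24.9,  7.6]))
[-0.03  0.54  0.06  1.16 -0.12  1.96 -0.12] 0.5993292570307073 2.85
```

View pics/s2z.png

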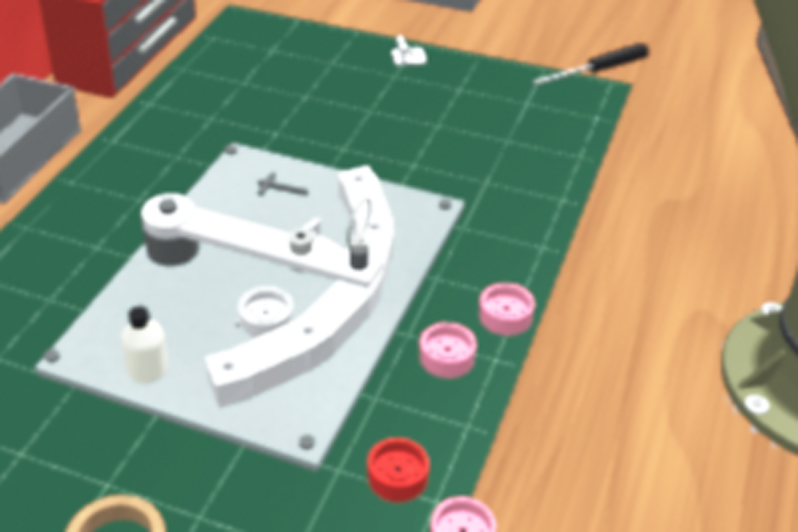

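View pics/t2.png

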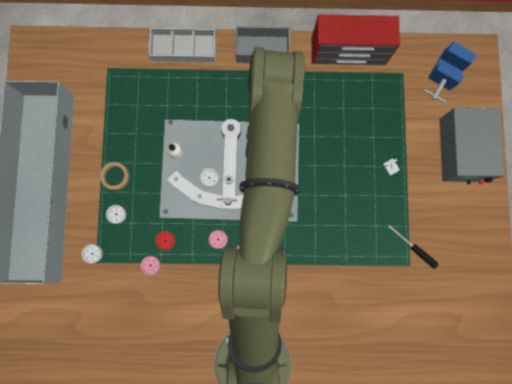

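```bash
cat >> plan.py <<'E'
def pose2(sw,yawoff,past,dz,alpha=46,h=.032,tip=.019):
    """ring at swing sw, tool yaw offset from jig frame yawoff"""
    yaw=X[2]+yawoff; a=np.radians(alpha)
    Rz=Ro.from_euler('z',yaw).as_matrix(); Rs=Ro.from_euler('z',X[2]+sw).as_matrix()
    u=Rz@[-np.cos(a),0,-np.sin(a)]; n=Rz@[-np.sin(a),0,np.cos(a)]
    C=np.array([X[0],X[1],0])+Rs@[-.24,0,.1305+dz]
    R=np.column_stack([np.cross(-n,u),-n,u])
    return C+(past-tip)*u+h*n, R
E
python3 - <<'E'
from plan import *
p0,R0=cur()
for dz in(.06,0):
  p,R=pose2(0,-.15,-.06,dz); print(p,delta(p,R,p0,R0))
E
```

```text
[0.53598826 0.07898156 0.26955691] (array([  39.1,   80.4, -108.9]), array([ 1.9, 14.2,  0.1]))
[0.53598826 0.07898156 0.20955691] (array([  39.1,   80.4, -168.9]), array([ 1.9, 14.2,  0.1]))
```

Call:
carry_out --pt "0.02 0.03 -0.04 1 5 0 0.6" --pt "0.03 0.06 -0.08 1.5 10 0 0.6" --pt "0.039 0.08 -0.109 1.9 14.2 0 0.6" --pt "0.039 0.08 -0.109 1.9 14.2 0 0.6" --pt "0.039 0.08 -0.109 1.9 14.2 0 0.6"

```text
time: 3.58
eef_pos: [0.5266, 0.0774, 0.2605]
tool_rot: [-1.905, -1.598, 0.637]
ft_force: [-0.0, -0.4, 0.8]
grip_width: 0.602
```

Run:
```python
from plan import *
p0,R0=cur(); p,R=pose2(0,-.15,-.06,.06); print(delta(p,R,p0,R0)); s=arm.get_state();print(s['joint_pos'].round(2),s['time'])
a=save('side','s3.png')[130:330,130:430];cv2.imwrite('pics/s3z.png',cv2.resize(a,None,fx=2.66,fy=2.66,interpolation=cv2.INTER_CUBIC)[:,:,::-1])
```

```text
(array([9.4, 1.6, 9. ]), array([0.1, 0.6, 0.5]))
[ 0.08  0.81 -0.36  1.1  -0.05  1.96 -0.44] 3.575
```

View pics/s3z.png

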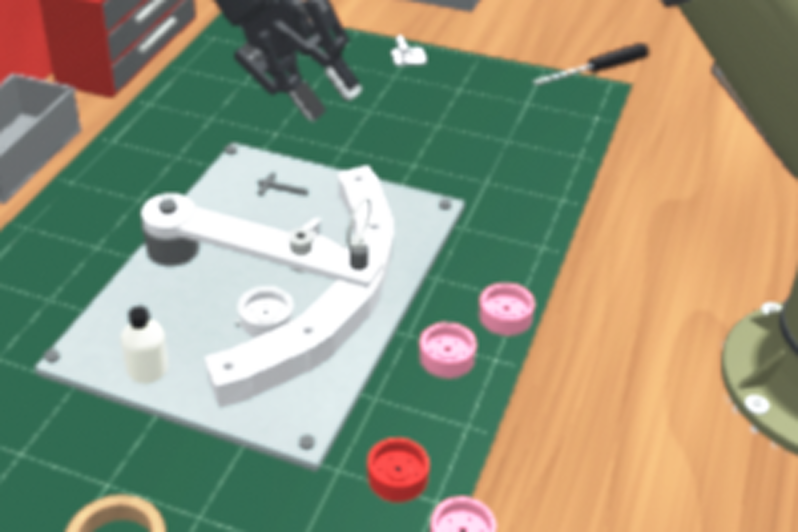

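Run:
```python
from plan import *
p,R=cur(); n=-R[:,1];u=R[:,2];x=R[:,0]
for t in(0.006,.013,.019):
  for nm,h in(('lo in',-.0255),('lo out',-.040),('up in',.0255),('up out',.04)):
    for sx in(-.011,.011): print(t,nm,sx,((P('side',p+t*u+h*n+sx*x)-[130,130]+.5)*2.66-.5).round(0))
im=cv2.imread('pics/s3.png')[120:190,200:290]
cv2.imwrite('pics/s3zz.png',cv2.resize(im,None,fx=8,fy=8,interpolation=cv2.INTER_CUBIC))
```

```text
0.006 lo in -0.011 [336. 120.]
0.006 lo in 0.011 [324. 131.]
0.006 lo out -0.011 [327. 125.]
0.006 lo out 0.011 [315. 136.]
0.006 up in -0.011 [366. 102.]
0.006 up in 0.011 [355. 113.]
0.006 up out -0.011 [376.  97.]
0.006 up out 0.011 [364. 107.]
0.013 lo in -0.011 [340. 126.]
0.013 lo in 0.011 [328. 136.]
0.013 lo out -0.011 [331. 131.]
0.013 lo out 0.011 [319. 141.]
0.013 up in -0.011 [371. 108.]
0.013 up in 0.011 [359. 118.]
0.013 up out -0.011 [380. 103.]
0.013 up out 0.011 [368. 113.]
0.019 lo in -0.011 [343. 131.]
0.019 lo in 0.011 [331. 141.]
0.019 lo out -0.011 [334. 135.]
0.019 lo out 0.011 [323. 146.]
0.019 up in -0.011 [374. 113.]
0.019 up in 0.011 [362. 123.]
0.019 up out -0.011 [383. 108.]
0.019 up out 0.011 [372. 118.]
```

View pics/s3zz.png

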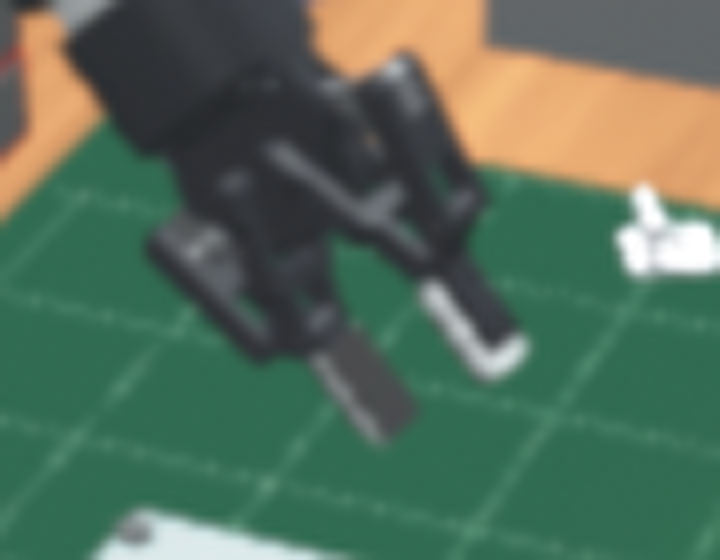

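Call:
carry_out --pt "0 0 0 0 0 0 0" --pt "0 0 0 0 0 0 0" --pt "0 0 0 0 0 0 0" --pt "0 0 0 0 0 0 0" --pt "0 0 0 0 0 0 0" --pt "0 0 0 0 0 0 0"

```text
time: 4.38
eef_pos: [0.5263, 0.0785, 0.2596]
tool_rot: [-1.903, -1.598, 0.638]
ft_force: [-0.0, -0.9, 0.0]
grip_width: -0.001
```

```bash
cat > ov.py <<'E'
from plan import *
import sys
n_,hw=sys.argv[1],float(sys.argv[2])
st=arm.get_state();p=st['eef_pos'];R=Ro.from_rotvec(st['tool_rot']).as_matrix(); n=-R[:,1];u=R[:,2];x=R[:,0]
im=arm.grab_frame('side')[:,:,::-1].copy()
c=P('side',p).astype(int);x0=max(0,c[0]-50);y0=max(0,c[1]-38)
z=cv2.resize(im[y0:y0+76,x0:x0+100],None,fx=8,fy=8,interpolation=cv2.INTER_CUBIC)
q=lambda w:tuple(int(v) for v in ((P('side',w)-[x0,y0]+.5)*8-.5))
for t,col in((0,(0,255,255)),(.019,(0,0,255))):
  for h in(-hw,hw):
    cv2.line(z,q(p+t*u+h*n-.011*x),q(p+t*u+h*n+.011*x),col,1)
for h in (0,): cv2.line(z,q(p-.05*u),q(p+.019*u),(255,0,0),1)
cv2.imwrite('pics/'+n_,z);print(p,st['joint_pos'].round(2),st['grip_width'],st['time'],st['ft_force'])
E
python3 ov.py o1.png 0
```

```text
[0.52630828 0.07850732 0.25960675] [ 0.08  0.81 -0.36  1.1  -0.05  1.96 -0.44] -0.001483468830776446 4.375 [-0.03822064 -0.88811945  0.03171901]
```

View pics/o1.png

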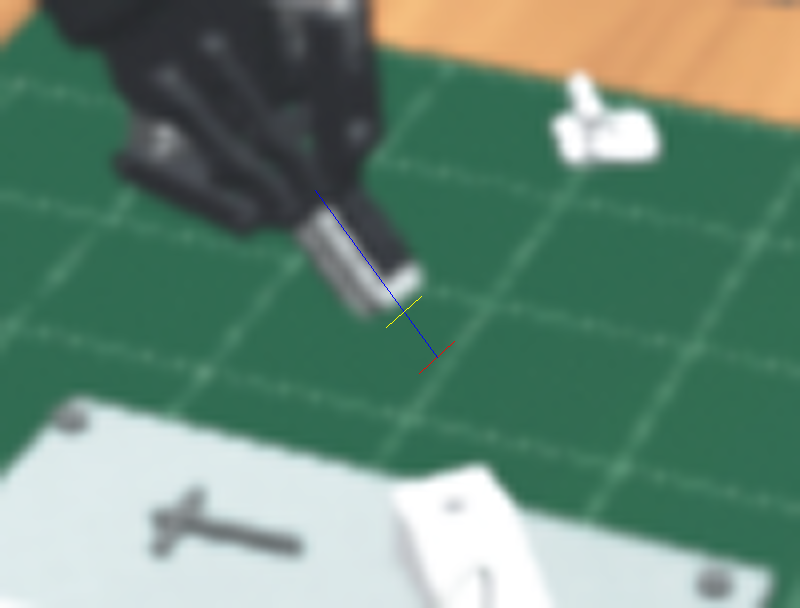

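Run:
```python
from plan import *
R0=Ro.from_rotvec([-3.08744,-.571085,.0006]).as_matrix();p=np.array([.2233,-.5832,.2256])
for cam,f,cx,cy in(('side','pics/s1.png',410,90),('top','pics/t1.png',470,305)):
  im=cv2.imread(f);x0,y0=cx-40,cy-40;z=cv2.resize(im[y0:y0+75,x0:x0+82],None,fx=8,fy=8,interpolation=cv2.INTER_CUBIC)
  q=lambda w:tuple(int(v) for v in ((P(cam,w)-[x0,y0]+.5)*8-.5))
  u=R0[:,2];n=R0[:,1];x=R0[:,0]
  for t,col in((0,(0,255,255)),(.006,(255,0,255)),(.019,(0,0,255))):
   for h in(-.0425,.0425): cv2.line(z,q(p+t*u+h*n-.011*x),q(p+t*u+h*n+.011*x),col,1)
  cv2.imwrite(f'pics/st_{cam}.png',z)
```

```text
(no output)
```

View pics/st_side.png

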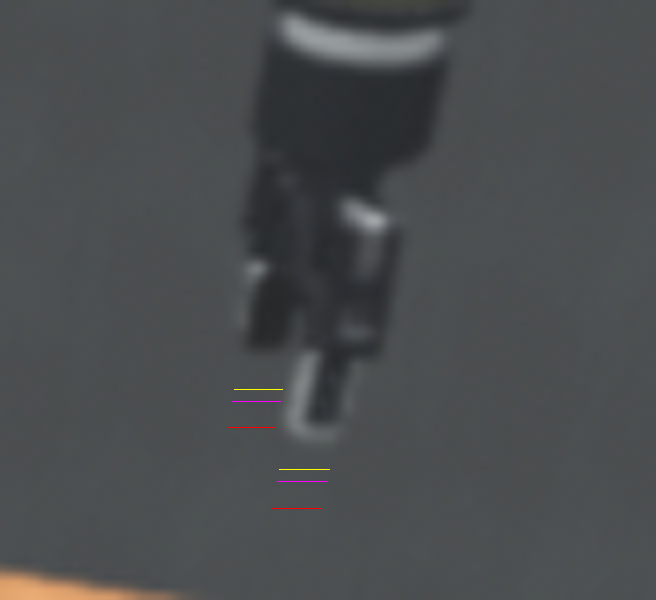

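View pics/st_top.png

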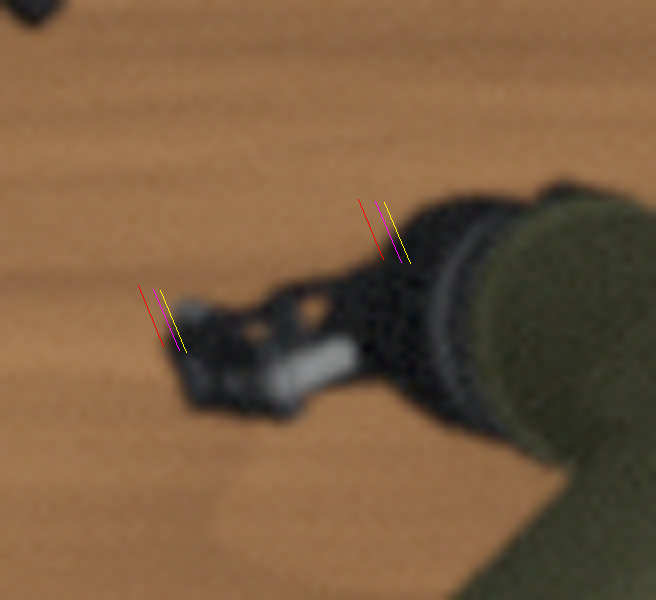

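Run:
```python
from plan import *
p0,R0=cur()
for past in(-.04,.018):
  p,R=pose2(0,-.15,past,0,tip=-.007); print(p,delta(p,R,p0,R0))
```

```text
[0.50447286 0.08425945 0.17646728] (array([-21.8,   5.8, -83.1]), array([0.1, 0.4, 0.4]))
[0.46473606 0.09091419 0.13474557] (array([ -61.6,   12.4, -124.9]), array([0.1, 0.4, 0.4]))
```

Call:
carry_out --pt "0 0.002 -0.03 0 0 0 0.6" --pt "-0.01 0.004 -0.06 0 0 0 0.6" --pt "-0.022 0.006 -0.083 0 0.4 0.4 0.6" --pt "-0.022 0.006 -0.083 0 0.4 0.4 0.6" --pt "-0.022 0.006 -0.083 0 0.4 0.4 0.6"

```text
time: 5.05
eef_pos: [0.505, 0.0845, 0.1775]
tool_rot: [-1.895, -1.602, 0.645]
ft_force: [0.2, -0.9, 0.8]
grip_width: 0.597
```

```bash
python3 ov.py o2.png 0.032
python3 - <<'E'
from plan import *
p0,R0=cur();p,R=pose2(0,-.15,-.04,0,tip=-.007); print(delta(p,R,p0,R0))
im=save('top','t4.png')[150:240,180:300];save('top','t4z.png',cv2.resize(im,None,fx=6,fy=6,interpolation=cv2.INTER_CUBIC))
E
```

```text
[0.50501986 0.08452156 0.17752433] [ 0.08  0.85 -0.36  1.27 -0.03  1.77 -0.42] 0.5967219835892723 5.05 [ 0.22771473 -0.85437964  0.82745553]
(array([-0.7, -0.3, -1.2]), array([0. , 0.2, 0.1]))
```

View pics/o2.png

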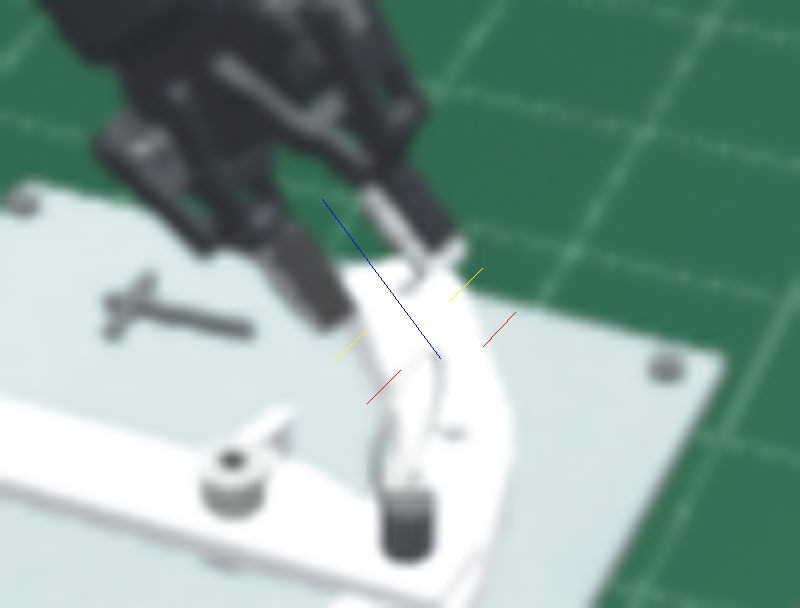

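View pics/t4z.png

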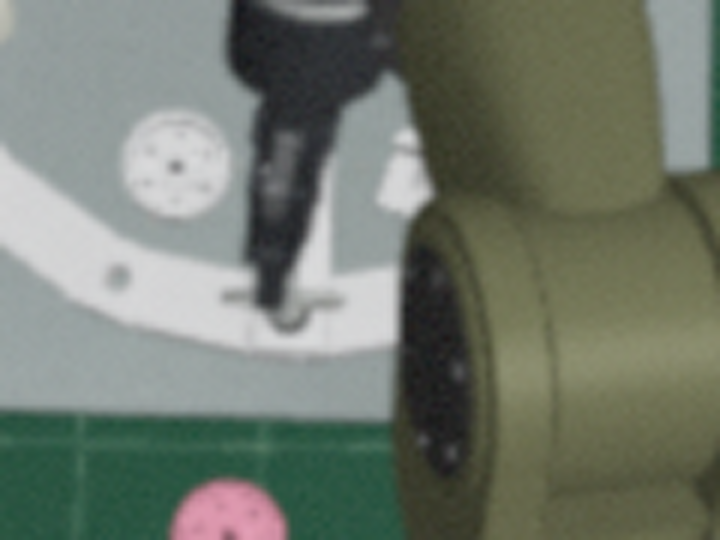

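Run:
```python
from plan import *
p,R=cur();n=-R[:,1];u=R[:,2]
for t in(-.007,.0,.013):
  for h in(.0255,.04): print(t,h,(p+t*u+h*n).round(3),((P('top',p+t*u+h*n)-[180,150]+.5)*6-.5).round(0))
```

```text
-0.007 0.0255 [0.492 0.087 0.2  ] [272. 307.]
-0.007 0.04 [0.482 0.089 0.21 ] [267. 326.]
0.0 0.0255 [0.487 0.088 0.195] [271. 319.]
0.0 0.04 [0.477 0.089 0.205] [266. 338.]
0.013 0.0255 [0.478 0.089 0.186] [268. 339.]
0.013 0.04 [0.468 0.091 0.196] [263. 358.]
```

Call:
carry_out --pt "-0.008 0.001 -0.009 0 0 0 0.6" --pt "-0.016 0.002 -0.018 0 0 0 0.6" --pt "-0.024 0.004 -0.026 0 0 0 0.6" --pt "-0.032 0.005 -0.035 0 0 0 0.6" --pt "-0.032 0.005 -0.035 0 0 0 0.6"

```text
time: 5.78
eef_pos: [0.4714, 0.0894, 0.1412]
tool_rot: [-1.893, -1.601, 0.649]
ft_force: [0.6, -0.5, -0.2]
grip_width: 0.6
```

```bash
python3 ov.py o3.png 0.032
python3 - <<'E'
from plan import *
p0,R0=cur();p,R=pose2(0,-.15,.018,0,tip=-.007); print(delta(p,R,p0,R0))
im=save('top','t5.png')[150:240,180:300];save('top','t5z.png',cv2.resize(im,None,fx=6,fy=6,interpolation=cv2.INTER_CUBIC))
E
```

```text
[0.47136011 0.08944838 0.14122801] [ 0.09  0.84 -0.36  1.42 -0.03  1.64 -0.42] 0.6004138022364103 5.775 [ 0.58504259 -0.47396139 -0.20399948]
(array([-7.2,  1.5, -6.8]), array([0.1, 0. , 0. ]))
```

View pics/o3.png

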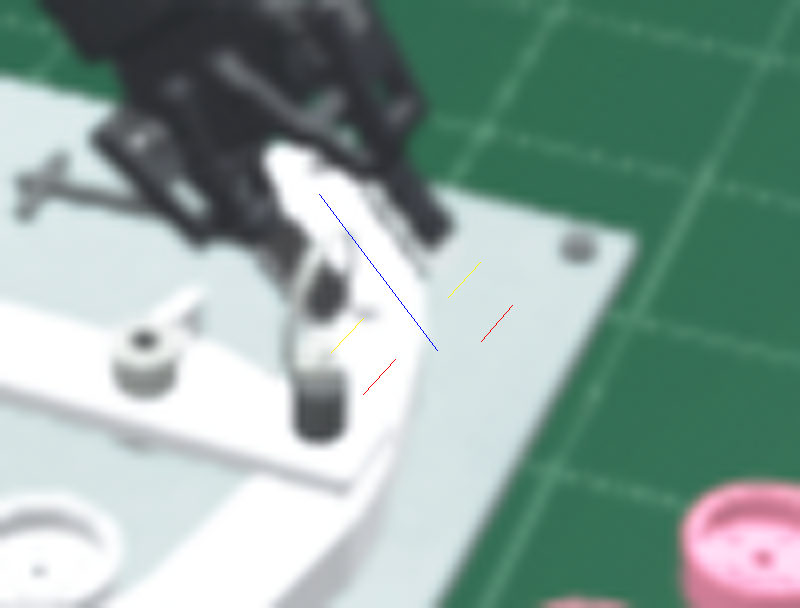

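View pics/t5z.png

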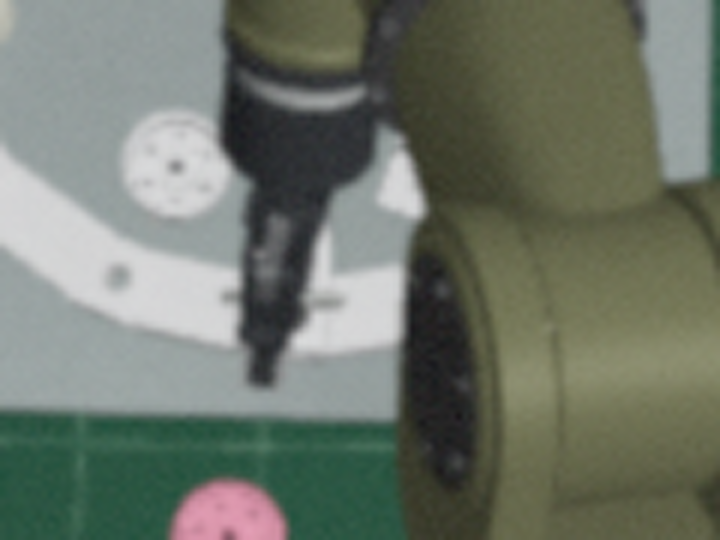

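Call:
carry_out --pt "-0.004 0.001 -0.004 0 0 0 0.6" --pt "-0.008 0.0014 -0.0085 0 0 0 0.6" --pt "-0.008 0.0014 -0.0085 0 0 0 0.6" --pt "-0.008 0.0014 -0.0035 0 0 0 0.6" --pt "-0.008 0.0014 0.0005 0 0 0 0.6" --pt "-0.008 0.0014 0.0045 0 0 0 0.6" --pt "-0.008 0.0014 0.0045 0 0 0 0.6"

```text
time: 6.75
eef_pos: [0.4648, 0.091, 0.1461]
tool_rot: [-1.895, -1.602, 0.645]
ft_force: [2.3, 1.4, -3.8]
grip_width: 0.599
```

```bash
python3 ov.py o4.png 0.032
```

```text
[0.46480044 0.09098048 0.14614223] [ 0.09  0.82 -0.36  1.43 -0.03  1.63 -0.42] 0.5991036851836814 6.75 [ 2.27092274  1.37343842 -3.8093759 ]
```

View pics/o4.png

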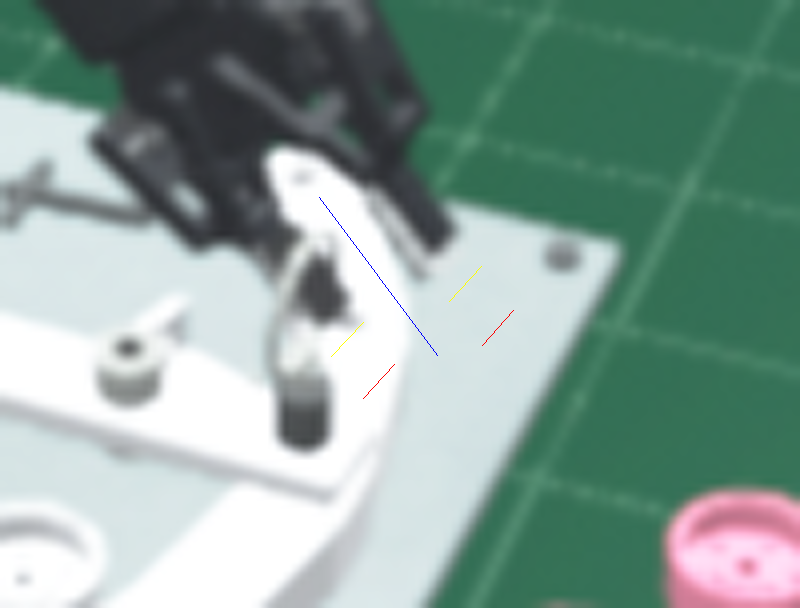

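Call:
carry_out --pt "0 0 0.003 0 0 0 0.6" --pt "0 0 0.006 0 0 0 0.6" --pt "0 0 0.009 0 0 0 0.6" --pt "0 0 0.012 0 0 0 0.6" --pt "0 0 0.012 0 0 0 0.6"

```text
time: 7.42
eef_pos: [0.4645, 0.0909, 0.1583]
tool_rot: [-1.894, -1.601, 0.646]
ft_force: [4.7, 1.7, -5.1]
grip_width: 0.6
```

```bash
python3 ov.py o5.png 0.032
```

```text
[0.46453527 0.09088163 0.15834625] [ 0.09  0.81 -0.36  1.43 -0.04  1.66 -0.42] 0.5998303735277606 7.425 [ 4.69119807  1.66341083 -5.07717845]
```

View pics/o5.png

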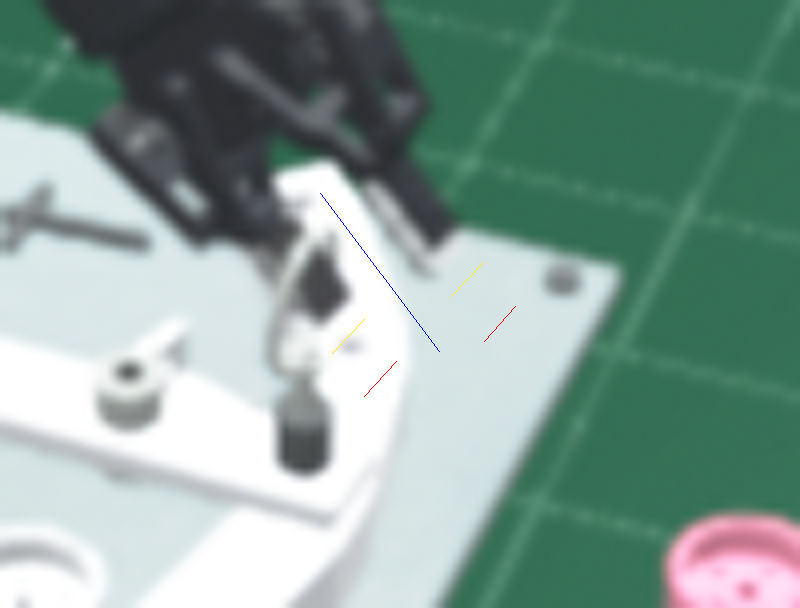

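Run:
```python
from plan import *
c0=pose2(0,-.15,0,0)[0]
for s in np.arange(0,-.41,-.04): print(round(s,2),((pose2(s,-.15,0,0)[0]-c0)*1000).round(1))
```

```text
0.0 [0. 0. 0.]
-0.04 [0.3 9.6 0. ]
-0.08 [ 1.1 19.2  0. ]
-0.12 [ 2.2 28.7  0. ]
-0.16 [ 3.7 38.2 -0. ]
-0.2 [ 5.5 47.6  0. ]
-0.24 [ 7.8 56.9  0. ]
-0.28 [10.4 66.2  0. ]
-0.32 [13.4 75.3  0. ]
-0.36 [16.7 84.3  0. ]
-0.4 [20.4 93.1  0. ]
```

Call:
carry_out --pt "0 0 0.003 0 0 0 0.6" --pt "0 0 0.0045 0 0 0 0.6" --pt "0 0 0.0045 0 0 0 0.6"

```text
time: 7.85
eef_pos: [0.4644, 0.0909, 0.1626]
tool_rot: [-1.894, -1.601, 0.646]
ft_force: [4.3, 0.3, -7.5]
grip_width: 0.601
```

```bash
python3 ov.py o6.png 0.032
```

```text
[0.46444771 0.09086761 0.16264514] [ 0.09  0.8  -0.36  1.42 -0.04  1.66 -0.43] 0.6006332316369686 7.85 [ 4.31051724  0.26482374 -7.45671184]
```

View pics/o6.png

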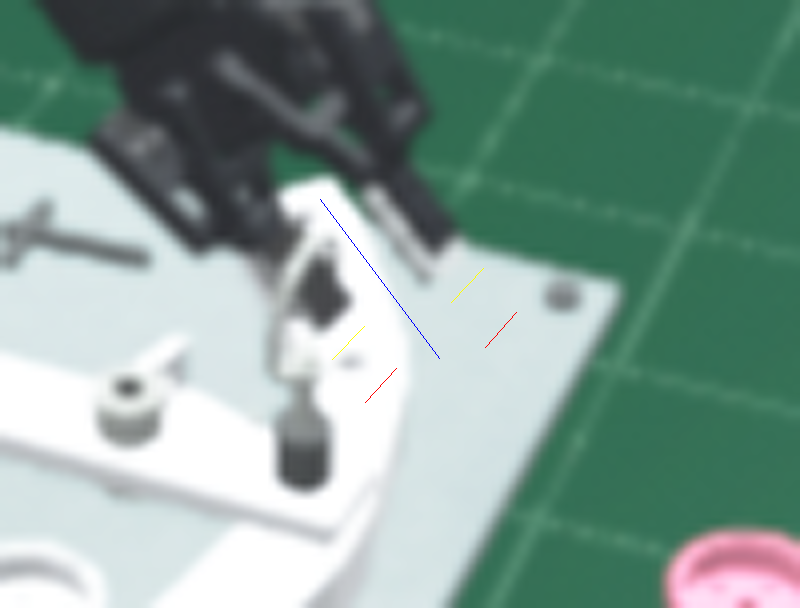

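Call:
carry_out --pt "0.0 0.005 0 0 0 0 0.6" --pt "0.0005 0.0115 0 0 0 0 0.6" --pt "0.001 0.019 0 0 0 0 0.6" --pt "0.002 0.027 0 0 0 0 0.6" --pt "0.003 0.034 0 0 0 0 0.6" --pt "0.0045 0.042 0 0 0 0 0.6" --pt "0.0055 0.0475 0 0 0 0 0.6" --pt "0.0055 0.0475 0 0 0 0 0.6"

```text
time: 8.9
eef_pos: [0.4701, 0.1389, 0.1626]
tool_rot: [-1.894, -1.602, 0.646]
ft_force: [4.8, -1.0, -5.9]
grip_width: 0.599
```

```bash
python3 ov.py o7.png 0.032
python3 - <<'E'
from plan import *
im=save('top','t7.png')[105:230,150:310];save('top','t7z.png',cv2.resize(im,None,fx=4.8,fy=4.8,interpolation=cv2.INTER_CUBIC))
E
```

```text
[0.47010841 0.13890544 0.16259893] [ 0.02  0.82 -0.37  1.39 -0.07  1.66 -0.48] 0.5986992019107626 8.9 [ 4.7648476  -0.99387362 -5.93230032]
```

View pics/o7.png

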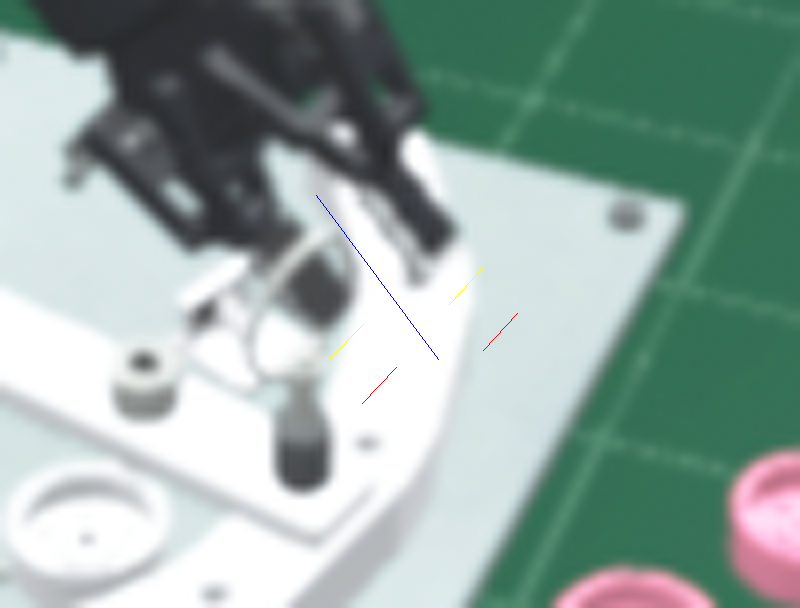

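View pics/t7z.png

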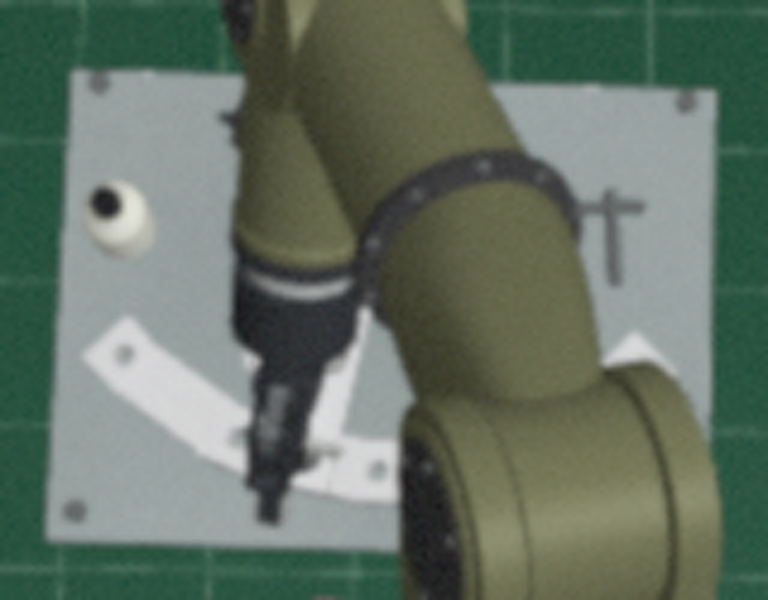

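Call:
carry_out --pt "0.0015 0.006 0 0 0 0 0.6" --pt "0.003 0.0125 0 0 0 0 0.6" --pt "0.0055 0.02 0 0 0 0 0.6" --pt "0.008 0.028 0 0 0 0 0.6" --pt "0.0105 0.0345 0 0 0 0 0.6" --pt "0.012 0.039 0 0 0 0 0.6" --pt "0.012 0.039 0 0 0 0 0.6" --pt "0.012 0.039 0 0 0 0 0.6"

```text
time: 10.0
eef_pos: [0.4832, 0.1769, 0.1622]
tool_rot: [-1.898, -1.601, 0.645]
ft_force: [8.1, -2.5, -5.8]
grip_width: 0.6
```

```bash
cat > sw.py <<'E'
from plan import *
import sys
im=arm.grab_frame('side')[:,:,::-1].copy();s=arm.get_state()
z=cv2.resize(im[195:285,180:290],None,fx=7,fy=7,interpolation=cv2.INTER_CUBIC)
q=lambda w:((P('side',w)-[180,195]+.5)*7-.5)
for sw in(-.34,-.37,-.4,-.43):
  R=Ro.from_euler('z',X[2]+sw).as_matrix();O=np.array([X[0],X[1],0])
  print(sw,'guide top',q(O+R@[-.17,0,.089]).round(0),'barrel top',q(O+R@[-.24,0,.096]).round(0),'barrel bottom',q(O+R@[-.24,0,.07]).round(0),'end',q(O+R@[-.26,.02,.07]).round(0),q(O+R@[-.26,-.02,.07]).round(0))
cv2.imwrite('pics/'+sys.argv[1],z);print(s['eef_pos'],s['ft_force'],s['time'])
E
python3 sw.py w1.png
```

```text
-0.34 guide top [362. 243.] barrel top [486. 308.] barrel bottom [487. 357.] end [489. 407.] [558. 354.]
-0.37 guide top [353. 249.] barrel top [473. 317.] barrel bottom [474. 366.] end [474. 416.] [546. 365.]
-0.4 guide top [343. 255.] barrel top [459. 326.] barrel bottom [461. 375.] end [458. 426.] [533. 376.]
-0.43 guide top [334. 260.] barrel top [446. 335.] barrel bottom [447. 384.] end [442. 435.] [519. 386.]
[0.4832638  0.17694422 0.16223998] [ 8.47446162 -3.04069013 -6.63265872] 10.05
```

View pics/w1.png

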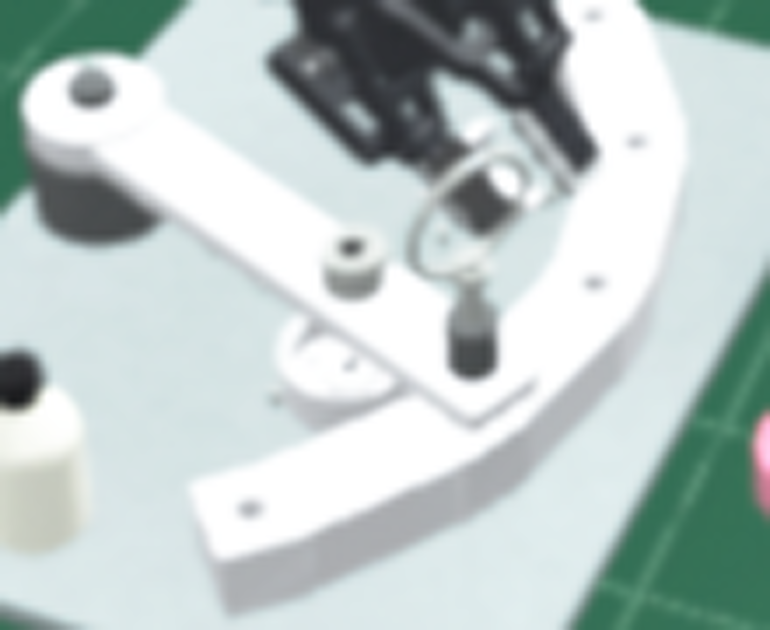

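Call:
carry_out --pt "0.001 0.003 0 0 0 0 0.6" --pt "0.0025 0.0055 0 0 0 0 0.6" --pt "0.0025 0.0055 0 0 0 0 0.6" --pt "0.0025 0.0055 0 0 0 0 0.6"

```text
time: 10.55
eef_pos: [0.4857, 0.1823, 0.1622]
tool_rot: [-1.898, -1.601, 0.645]
ft_force: [9.2, -3.6, -6.9]
grip_width: 0.597
```

```bash
cat > meas.py <<'E'
from plan import *
# dark guide-hole centroid near predicted location, for a file or list; and fitted swing
def meas(im):
    g=cv2.cvtColor(im,cv2.COLOR_BGR2GRAY).astype(float);best=[]
    O=np.array([X[0],X[1],0])
    c=lambda sw,r,z:P('side',O+Ro.from_euler('z',X[2]+sw).as_matrix()@[-r,0,z])
    grid=np.arange(-.5,.05,.002)
    # minimum of blurred patch on the guide-hole path
    def val(sw):
        x,y=c(sw,.17,.089);pt=cv2.getRectSubPix(g.astype(np.float32),(3,3),(float(x),float(y)));return pt.mean()
    v=np.array([val(s) for s in grid]);i=v.argmin();s0=grid[i]
    x,y=c(s0,.17,.089);xi,yi=int(round(x)),int(round(y));w=g[yi-3:yi+4,xi-3:xi+4];wt=np.clip(np.median(w)-25-w,0,None)
    yy,xx=np.mgrid[yi-3:yi+4,xi-3:xi+4];cen=np.array([(wt*xx).sum(),(wt*yy).sum()])/wt.sum()
    d=[np.hypot(*(c(s,.17,.089)-cen)) for s in grid];return s0,grid[np.argmin(d)],min(d),cen
if __name__=='__main__':
    for f in('s1.png','o'): 
        if f!='o': print(meas(cv2.imread('pics/'+f)))
    print(meas(arm.grab_frame('side')[:,:,::-1].copy()))
E
python3 meas.py; python3 sw.py w2.png
```

```text
(np.float64(0.008000000000000451), np.float64(-0.0019999999999995577), np.float64(0.1679726748829455), array([242.8344519, 218.4541387]))
(np.float64(0.010000000000000453), np.float64(0.002000000000000446), np.float64(1.899709058195816), array([241.24824356, 217.11709602]))
-0.34 guide top [362. 243.] barrel top [486. 308.] barrel bottom [487. 357.] end [489. 407.] [558. 354.]
-0.37 guide top [353. 249.] barrel top [473. 317.] barrel bottom [474. 366.] end [474. 416.] [546. 365.]
-0.4 guide top [343. 255.] barrel top [459. 326.] barrel bottom [461. 375.] end [458. 426.] [533. 376.]
-0.43 guide top [334. 260.] barrel top [446. 335.] barrel bottom [447. 384.] end [442. 435.] [519. 386.]
[0.48574163 0.18227872 0.16225536] [ 8.8075984  -3.56112451 -6.67614705] 10.65
```

View pics/w2.png

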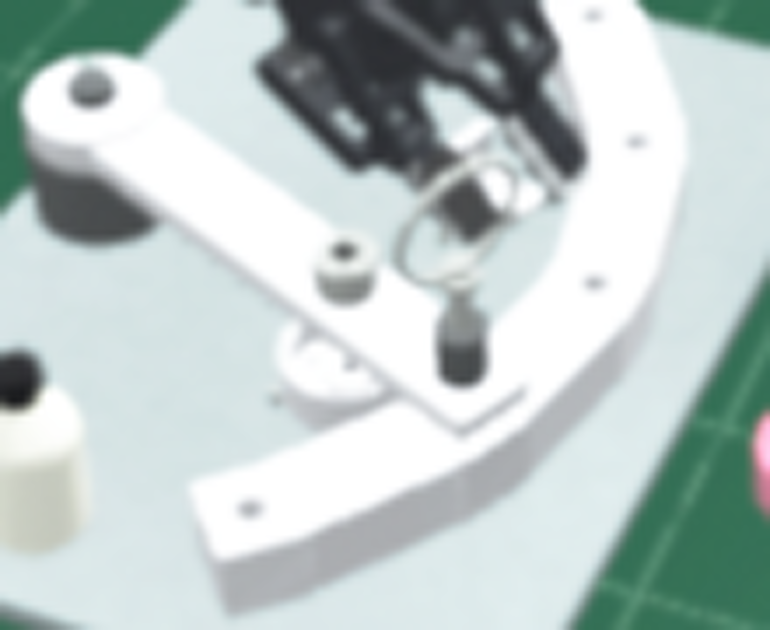

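```bash
sed -i 's/np.arange(-.5,.05,.002)/np.arange(-.5,-.3,.001)/' meas.py; sed -i "s/('s1.png','o')/()/" meas.py; python3 meas.py;python3 - <<'E'
import cv2;from meas import *
z=cv2.imread('pics/w1.png');b=cv2.resize(z,(110,90),interpolation=cv2.INTER_AREA)
f=np.zeros((384,512,3),np.uint8)+200;f[195:285,180:290]=b;print(meas(f))
E
```

```text
(np.float64(-0.3919999999999999), np.float64(-0.3979999999999999), np.float64(0.4559487596352086), array([228.94326241, 231.2677305 ]))
(np.float64(-0.3689999999999999), np.float64(-0.3709999999999999), np.float64(0.010048812891369618), array([229.92027335, 230.12528474]))
```

Call:
carry_out --pt "0 0 -0.003 0 0 0 0.6" --pt "0 0 -0.006 0 0 0 0.6" --pt "0 0 -0.009 0 0 0 0.6" --pt "0 0 -0.012 0 0 0 0.6" --pt "0 0 -0.012 0 0 0 0.6"

```text
time: 11.32
eef_pos: [0.4857, 0.1822, 0.1503]
tool_rot: [-1.897, -1.601, 0.645]
ft_force: [7.5, -4.5, -5.4]
grip_width: 0.604
```

```bash
python3 meas.py; python3 sw.py w3.png
```

```text
(np.float64(-0.3919999999999999), np.float64(-0.3979999999999999), np.float64(0.47232542424264146), array([228.96302817, 231.27464789]))
-0.34 guide top [362. 243.] barrel top [486. 308.] barrel bottom [487. 357.] end [489. 407.] [558. 354.]
-0.37 guide top [353. 249.] barrel top [473. 317.] barrel bottom [474. 366.] end [474. 416.] [546. 365.]
-0.4 guide top [343. 255.] barrel top [459. 326.] barrel bottom [461. 375.] end [458. 426.] [533. 376.]
-0.43 guide top [334. 260.] barrel top [446. 335.] barrel bottom [447. 384.] end [442. 435.] [519. 386.]
[0.48571134 0.18227575 0.15041683] [ 7.69314112 -4.4197679  -4.74704536] 11.425
```

View pics/w3.png

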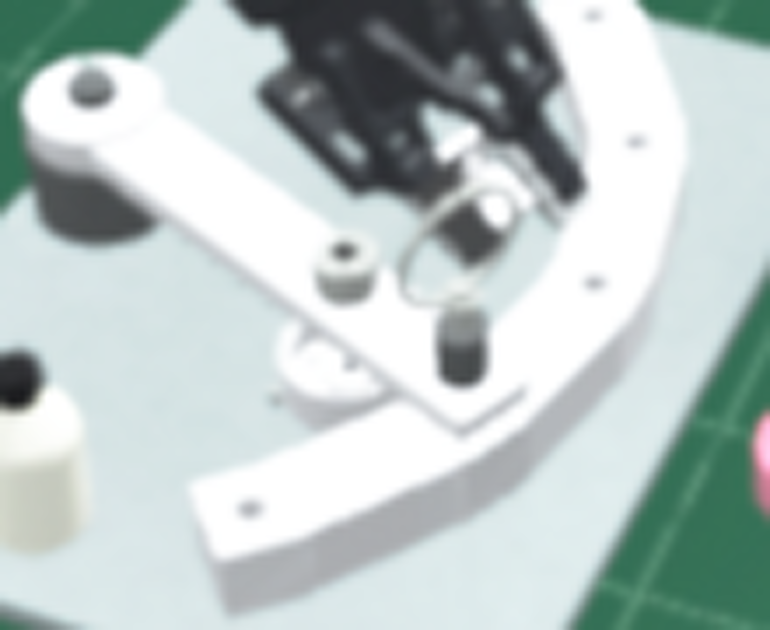

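The ring has come down about 12 mm with the finger, so the pin is entering the hole. I'll keep lowering until the finger is free of the ring.

Call:
carry_out --pt "0 0 -0.003 0 0 0 0.6" --pt "0 0 -0.006 0 0 0 0.6" --pt "0 0 -0.009 0 0 0 0.6" --pt "0 0 -0.013 0 0 0 0.6" --pt "0 0 -0.013 0 0 0 0.6"

```text
time: 12.05
eef_pos: [0.4833, 0.1837, 0.1381]
tool_rot: [-1.891, -1.601, 0.648]
ft_force: [0.2, -0.7, 0.1]
grip_width: 0.597
```

```bash
python3 meas.py; python3 sw.py w4.png|tail -1
```

```text
(np.float64(-0.3919999999999999), np.float64(-0.3969999999999999), np.float64(0.44004709867397895), array([228.96798493, 231.23352166]))
[0.48365321 0.18350216 0.13814407] [ 0.12549395 -0.38594159  0.38962192] 12.15
```

View pics/w4.png

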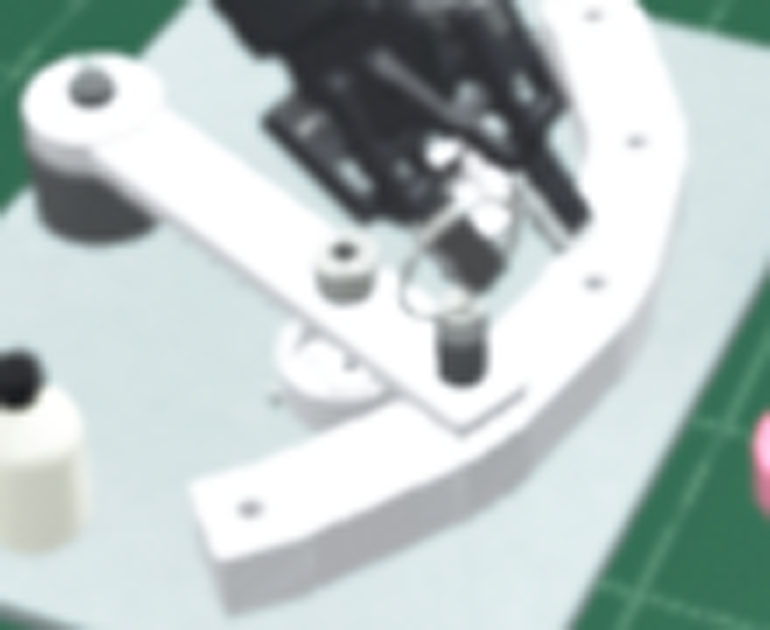

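Call:
carry_out --pt "0.006 -0.001 0.006 0 0 0 0.6" --pt "0.012 -0.002 0.0125 0 0 0 0.6" --pt "0.02 -0.0035 0.021 0 0 0 0.6" --pt "0.028 -0.005 0.029 0 0 0 0.6" --pt "0.036 -0.006 0.0375 0 0 0 0.6" --pt "0.044 -0.0075 0.046 0 0 0 0.6" --pt "0.055 -0.009 0.058 0 0 0 0.6" --pt "0.055 -0.009 0.058 0 0 0 0.6"

```text
time: 13.15
eef_pos: [0.5402, 0.1739, 0.1962]
tool_rot: [-1.895, -1.602, 0.645]
ft_force: [1.2, 1.3, -0.1]
grip_width: 0.603
```

```bash
python3 meas.py; python3 sw.py w5.png|tail -1
```

```text
(np.float64(-0.3919999999999999), np.float64(-0.3979999999999999), np.float64(0.46631755343614245), array([228.95614035, 231.27192982]))
[0.53916488 0.17394572 0.19542819] [ 0.07417841  0.13156707 -0.73476046] 13.25
```

View pics/w5.png

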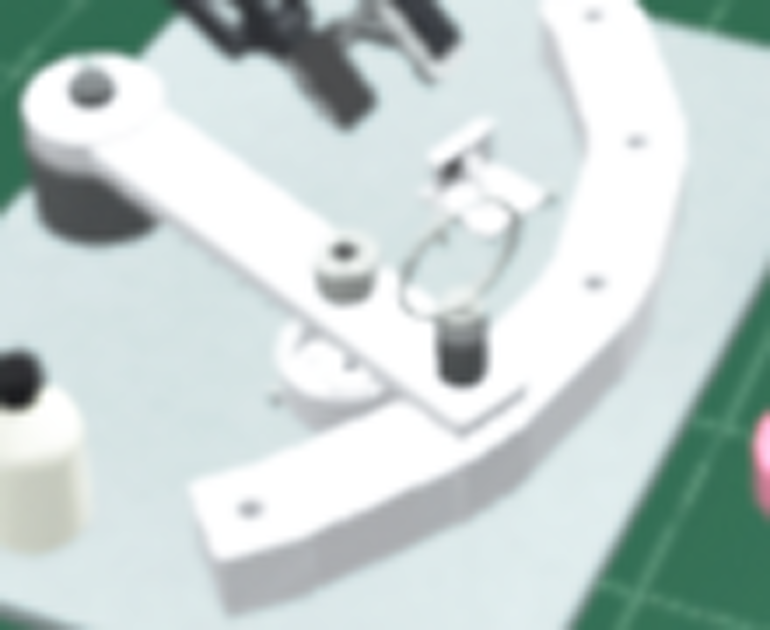

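Call:
carry_out --pt "0.02 -0.005 0.03 0 0 0 0.6" --pt "0.02 -0.02 0.07 0 -4 0 0.6" --pt "0.0 -0.06 0.11 0 -10 0 0.6" --pt "-0.03 -0.11 0.14 0 -15 0 0.6" --pt "-0.05 -0.16 0.16 0 -20 0 0.6" --pt "-0.07 -0.21 0.17 0 -25 0 0.6" --pt "-0.08 -0.26 0.17 0 -30 0 0.6" --pt "-0.09 -0.31 0.17 0 -30 0 0.6" --pt "-0.1 -0.36 0.17 0 -30 0 0.6" --pt "-0.1 -0.36 0.17 0 -30 0 0.6" --pt "-0.1 -0.36 0.17 0 -30 0 0.6" --pt "-0.1 -0.36 0.17 0 -30 0 0.6"

```text
time: 14.75
eef_pos: [0.4395, -0.1846, 0.3656]
tool_rot: [-2.178, -1.908, 0.147]
ft_force: [-0.6, 0.0, -0.6]
grip_width: 0.602
```

```bash
python3 meas.py
python3 - <<'E'
from plan import *
O=np.array([X[0],X[1],0]);R=Ro.from_euler('z',X[2]-.4).as_matrix()
for cam,o,w,h,k in(('top',(150,105),160,125,4.8),('side',(180,195),110,90,7)):
  im=arm.grab_frame(cam)[:,:,::-1];z=cv2.resize(im[o[1]:o[1]+h,o[0]:o[0]+w],None,fx=k,fy=k,interpolation=cv2.INTER_CUBIC)
  for nm,q in(('guidetop',[-.17,0,.089]),('ringtop',[-.24,0,.154]),('ringbot',[-.24,0,.107]),('bar',[-.24,0,.096])):
    u=((P(cam,O+R@q)-o+.5)*k-.5);print(cam,nm,u.round(0))
    if nm in('ringtop','guidetop','ringbot'): cv2.circle(z,tuple(int(v) for v in u),3,(0,0,255),-1)
  cv2.imwrite(f'pics/f_{cam}.png',z)
  if cam=='top':cv2.imwrite('pics/f_full.png',im)
s=arm.get_state();print(s['eef_pos'],s['ft_force'],s['joint_vel'].round(3),s['time'])
E
```

```text
(np.float64(-0.3919999999999999), np.float64(-0.3979999999999999), np.float64(0.46903029656469963), array([228.9458042 , 231.28146853]))
top guidetop [278. 333.]
top ringtop [220. 416.]
top ringbot [229. 426.]
top bar [231. 428.]
side guidetop [343. 255.]
side ringtop [455. 214.]
side ringbot [459. 305.]
side bar [459. 326.]
[ 0.43955053 -0.18511279  0.36574105] [0.60158392 1.12031788 0.39902439] [ 0.003 -0.     0.006 -0.     0.003  0.001  0.   ] 14.9
```

View pics/f_top.png

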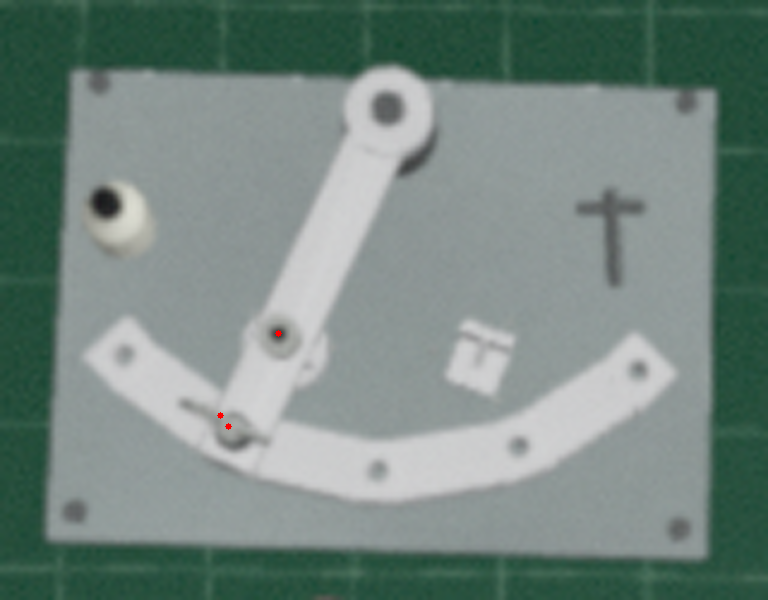

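View pics/f_side.png

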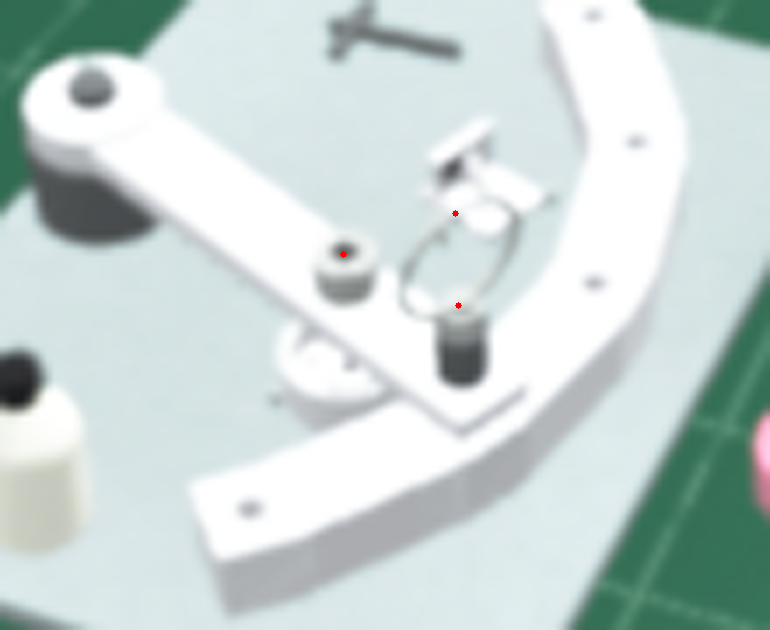

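View pics/f_full.png

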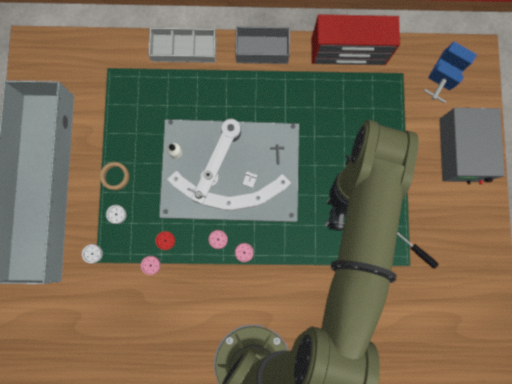

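```bash
python3 -c "
from rig import arm
print(arm.job_done())"
```

```text
the job is handed in; nothing more can be done
None
```

The job is done and handed in at about 15 s of the 38 s allowed; no verdict was reported. I tilted the tool back toward the robot and passed the lower finger of the part-open gripper through the ring from the pivot side. I then lifted the pin about 16 mm, swung the arm one hole to the wheel's side and lowered the pin into that hole. Finally I withdrew the finger and moved well clear.

**Final checks**
- **Swing angle:** the drill guide in the side camera gives -0.398 rad, with a fit error of about 0.5 px. In the top view the guide sits on its predicted place over the wheel's nest.
- **Pin:** the ring is back down at the collar, on the "pin down" prediction to within about 2 mm, in the side view.
- **Forces:** the wrist force read about 12 N at most at the checks, and about zero once the finger was free of the ring.
- **Other things:** the bracket, oil bottle and key look unmoved in the top view, and so do the spare parts the robot does not hide. The spare bracket was hidden by the robot in that view. The arm partly covers the wheel, but what shows of it has not shifted.

**One disagreement:** in the pictures the fingertips stood about 20–25 mm farther back along the tool than the reported TCP and the stated 19 mm imply. I used the fingertip position seen in the pictures for the insertion, and it went in without touching the ring.

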